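# Pile the card cases and hold the games chest open

### The job

The card cases are going back into the games chest: stack the two single cases on the thick double case in one pile, squarely, all the same way round with their edges flush, and let go of it. Then lift the chest's lid with the gripper and hold it half open, at 45 degrees, so that I can put the pile in from my side. Finish while still holding the lid there with the fingers, because it falls shut by itself, with nothing else propping it, and leave the other things on the table as they stand.

Things in the scene. Friction and masses are not known exactly. Their poses are not given: they have to be found in the camera images.
- double_case: Closed rigid card case of pale wood with a dark seam round it, a plain rectangular slab 90 x 62 x 36 mm (its x, y, z), 240 g nominal. Origin at the centre of its underside; x along the 90 mm length, y across the 62 mm width, z up. The thick (double) case, bottom of the pile. Loose, lying flat on the table at any of four places, shared with the other cases and the dish.
- single_case_a: Closed rigid card case of pale wood with a dark seam round it, a plain rectangular slab 90 x 62 x 18 mm (its x, y, z), 120 g nominal. Origin at the centre of its underside; x along the 90 mm length, y across the 62 mm width, z up. One of two identical single cases. Loose, lying flat on the table at any of four places, shared with the other cases and the dish.
- single_case_b: Closed rigid card case of pale wood with a dark seam round it, a plain rectangular slab 90 x 62 x 18 mm (its x, y, z), 120 g nominal. Origin at the centre of its underside; x along the 90 mm length, y across the 62 mm width, z up. The other of the two identical single cases. Loose, lying flat on the table at any of four places, shared with the other cases and the dish.
- chest_lid (a joint): Opening angle of the games chest's lid, rad: 0 shut (as at the start), stop at 1.4; 45 degrees is 0.785. The lid (body chest_lid), a dark wooden board 206 x 266 x 10 mm of 0.3 to 0.6 kg, swings freely and falls shut from any angle. It is hinged on the chest's side nearest the robot: its far edge rises and swings back towards the robot.
- lid_hinge (a point): Point on the lid's hinge axis, midway along it, 90 mm above the table (fixed). Its y axis runs along the hinge, z up, x from the hinge across the chest to its far edge, away from the robot. At angle q a lid point first at (x, y, z) in this frame is at (x cos q - z sin q, y, x sin q + z cos q).
- lid_handle (a point): Centre of the grip bar of the lid's brass bow handle: a round bar 12 mm thick, 110 mm between its two posts, parallel to the hinge, near the lid's far edge, bar centre 35 mm above the lid's top: at (0.175, 0, 0.045) in lid_hinge's frame when shut, so 135 mm above the table. Its axes turn with the lid: x away from the hinge, y along the bar, z out of the lid's top.
- chest: Dark wooden games chest, fixed to the table, 200 (x) x 260 (y) x 90 mm high, open-topped under its lid. Origin at the centre of its underside; x points away from the hinge side, z up; turned up to 0.3 rad either way.
- dish: Bystander: white ceramic bowl, 84 mm across, 35 mm high, among the cases; origin under its centre.
- chalk: Bystander: cube of cue chalk, 22 mm, among the cases; origin under its centre.
- mug: Bystander: ceramic mug, 80 mm across, 90 mm high, beyond the cases; origin under its centre.
- drink_can: Bystander: bare metal drink can, 66 mm across, 115 mm high, beyond the chest; origin under its centre.
- score_pad: Bystander: paper score pad 100 x 150 x 12 mm lying flat, far side of the table; origin under its centre.
- table_brush: Bystander: wide flat brush for the pool table, lying on the table left of the chest; origin under its centre.
Things that resemble listed ones, but are neither listed nor needed, are in the scene too. Leave any blue or yellow look-alike of the single_case_b alone. Leave any yellow look-alike of the double_case alone.

How it is judged:
On the way, in this order (a step that is already met when the one before it is completed fails the run):
1. both single cases lie squarely on the double case, released, while the lid is still shut (((horizontal distance between each of single_case_a, single_case_b and double_case below 0.008 m and angle between the x axis of each of single_case_a, single_case_b and the x axis of double_case, either way round below 0.14 rad and angle between each of single_case_a, single_case_b's own z axis and vertical below 0.06 rad and z of single_case_a in the frame of double_case between 0.031 and 0.041 m and z of single_case_b in the frame of double_case between 0.049 and 0.059 m) or (horizontal distance between each of single_case_b, single_case_a and double_case below 0.008 m and angle between the x axis of each of single_case_b, single_case_a and the x axis of double_case, either way round below 0.14 rad and angle between each of single_case_b, single_case_a's own z axis and vertical below 0.06 rad and z of single_case_b in the frame of double_case between 0.031 and 0.041 m and z of single_case_a in the frame of double_case between 0.049 and 0.059 m)) and horizontal distance between single_case_a and single_case_b below 0.008 m and angle between double_case's own z axis and vertical below 0.06 rad and height (world z) of double_case below 0.006 m and contact force between each of the arm, the fingers and double_case below 0.1 N and contact force between each of the arm, the fingers and single_case_a below 0.1 N and contact force between each of the arm, the fingers and single_case_b below 0.1 N and linear speed of each of double_case, single_case_a, single_case_b below 0.02 m/s and value of joint chest_lid below 0.1 rad), for 0.3 s.
2. the lid is held by the fingers at 45 degrees (value of joint chest_lid between 0.66 and 0.91 rad and velocity of joint chest_lid between -0.06 and 0.06 rad/s and contact force between the fingers and chest_lid above 0.5 N), for 0.3 s.
At the end, for the whole second after the job is handed in: The single cases lie on the double case on the table, centres within 8 mm, turned within 8 degrees (either way round), level, at rest, untouched; the fingers hold the lid still at 45 degrees, within 7 degrees, and no loose thing touches it (all of step 2 and ((horizontal distance between each of single_case_a, single_case_b and double_case below 0.008 m and angle between the x axis of each of single_case_a, single_case_b and the x axis of double_case, either way round below 0.14 rad and angle between each of single_case_a, single_case_b's own z axis and vertical below 0.06 rad and z of single_case_a in the frame of double_case between 0.031 and 0.041 m and z of single_case_b in the frame of double_case between 0.049 and 0.059 m) or (horizontal distance between each of single_case_b, single_case_a and double_case below 0.008 m and angle between the x axis of each of single_case_b, single_case_a and the x axis of double_case, either way round below 0.14 rad and angle between each of single_case_b, single_case_a's own z axis and vertical below 0.06 rad and z of single_case_b in the frame of double_case between 0.031 and 0.041 m and z of single_case_a in the frame of double_case between 0.049 and 0.059 m)) and horizontal distance between single_case_a and single_case_b below 0.008 m and angle between double_case's own z axis and vertical below 0.06 rad and height (world z) of double_case below 0.006 m and contact force between each of the arm, the fingers, chest_lid and double_case below 0.1 N and contact force between each of the arm, the fingers, chest_lid and single_case_a below 0.1 N and contact force between each of the arm, the fingers, chest_lid and single_case_b below 0.1 N and linear speed of each of double_case, single_case_a, single_case_b below 0.02 m/s and contact force between chest_lid and dish below 0.1 N and contact force between chest_lid and chalk below 0.1 N and contact force between chest_lid and mug below 0.1 N and contact force between chest_lid and drink_can below 0.1 N and contact force between chest_lid and score_pad below 0.1 N and contact force between chest_lid and table_brush below 0.1 N); the arm keeps its last pose, push and grip.
It fails at once if a bystander is pushed more than 20 mm or tipped over (distance of any of dish, chalk, mug, drink_can, score_pad, table_brush from where it was at the start of the episode above 0.02 m or angle between any of dish, chalk, mug, drink_can's own z axis and vertical above 0.4 rad).
It also fails if it takes over 72 s, if anything falls off the work surface, if the arm or the gripper's body presses on something with over 40 N, if the wrist force passes 120 N, or if a joint passes its speed limit or range.

### The arm

A 6-joint arm with a two-finger parallel gripper is mounted at the origin on the work surface. World frame = base frame: x ahead of the robot, y to its left, z up, the work surface at z = 0. Lengths are in m, angles in rad, forces in N, time in s.
With the tool pointing down it reaches from about 0.3 to 0.85 m from the base axis. Payload 4.2 kg.
Tool frame: the origin (TCP) lies at the very end of the fingers, on their centre line; the grasp point (between the pads) lies 19 mm behind it (pinch_z is the z of the grasp point in the tool frame, in m); z points along the fingers, y is the line along which they close (so a half turn about z gives the same grasp; the last joint's range is limited). The gripper opens to 91 mm and grips with 3 to 60 N. Pads are 32 mm wide; open, the fingers measure 118 mm over their backs; the gripper's body (76 mm by 178 mm) begins 60 mm behind the grasp point.
Start: joints at [1.138, 0.32, 1.565, -0, 1.257, -0.02], TCP at [0.231, 0.527, 0.214] pointing down, gripper open.
Joint ranges: [-3.11, 3.11], [-0.84, 2.01], [0.21, 2.61], [-1.34, 4.49], [0.05, 2.63], [-2.56, 2.56]. Speed limits (rad/s): [2.57, 2.57, 3.14, 3.14, 3.14, 3.14].

### API

Orientations are given as a 3x3 rotation matrix whose columns are the frame's x, y, z axes.
In Python, from bench import read_state, camera, sign_off, pinch_z gives the robot as it stands. The module is installed in compiled form; this text tells all that it offers.
- The arm moves only by the tool carry_out, never from a script. Its argument "deltas" is a list of rows, each an object with "slide": the shift along the world's x, y, z as a fraction of full scale, a list of three; "delta_rot": the turn, a rotation vector about the world's x, y, z as a fraction of full scale, a list of three; "claw": the opening, from -1 (shut) to 1 (fully open). In form: [{"slide": [x, y, z], "delta_rot": [ax, ay, az], "claw": claw}, ...]. A call has 1 to 20 rows; each row is the pose to reach, as a shift and turn from the pose commanded when the call began, turning the shorter way round; what a row does not reach only later rows make up. Full scale, the value 1, is 200 mm for a shift and 360 degrees for a turn. A row lasts 1/12 s, in which the tool goes at most 41.7 mm and 7.16 degrees, less where a joint would pass 70% of its speed; a pose out of reach is approached as far as the arm can. A call with a number of a shift or a turn outside -1 to 1 is refused whole. A call with a gripper value outside its range is refused whole. The fingers move at their own pace and stop on an object; "squeeze" is the grip in N (left out, the last holds). Time passes only in rows, so rows that repeat a pose let the fingers close. It gives the time, the measured TCP pose, the force, the opening and the grip force at its end, in the units of the state.
- read_state(): the state, without advancing time (a new reading comes with each control period).
- camera(name): name is "scene" or "top" or "wrist"; returns a dict with "frame" (420x560x3 uint8, red, green, blue), "fx", "fy", "cx", "cy" (pixels), "cam_to_world" (4x4, takes a point from camera to world coordinates). Camera axes: x right, y up, looking along -z (the intrinsics and any distortion apply to the point x, -y, -z); pixel columns grow to the right and rows downward; lengths in m; the calibration is good to about 2 mm. A picture is of the moment at which its call begins. There is no depth.
- sign_off(): hands the job in; it is judged then, once.
The state is a dict: "clock": time; "joint_positions": joint angles; "qvel": joint speeds; "effort": joint torques, N m; "ee_pos": TCP position; "orientation": TCP orientation; "contact_force": force on the tool from outside, world axes, zero at the start; "ft_torque": the same for the moment, N m; "opening": finger opening in m; "finger_force": force on a finger pad.
Only numpy, scipy, OpenCV 4.12 (cv2) and the standard library are available. Lean on these libraries where they do the work, as an engineer would, in place of code of your own. Each camera call takes 0.05 s, during which the arm holds its last target. There are 200 camera calls.

## Working session

There is one attempt and no reset: what is moved stays moved. The work goes in short steps, Python scripts to look and compute and a tool call to move; the robot and the scene stay as the last step left them, time stands still between calls to the robot, and variables do not carry over. Pictures are saved under pics/ and viewed, at most 10 in all, crops included, and the job is handed in when it is done.

Besides the shell and the picture viewer there is one more tool, called after "Request:" as name(argument=value, ...) on one line, values as JSON. carry_out: Moves the arm, as the interface text tells. Its arguments: {"type":"object","properties":{"deltas":{"type":"array"},"squeeze":{"type":"number"}},"required":["deltas"]}

```bash
mkdir -p pics
python3 - <<'E'
from bench import *
import cv2,numpy as np,pickle
d={}
for n in("top","scene"):
    c=camera(n);d[n]=c;cv2.imwrite(f"pics/{n}0.png",c["frame"][:,:,::-1]);print(n,c["fx"],c["fy"],c["cx"],c["cy"],c["cam_to_world"],[k for k in c])
pickle.dump(d,open("c0.pkl","wb"))
s=read_state();print(s,pinch_z)
E
```

```text
top 454.51877981329335 454.51877981329335 285.26007819492855 208.07573090640602 [[ 9.69557707e-03  9.97314554e-01 -7.25925291e-02  4.41463512e-01]
 [-9.99952668e-01  9.72887484e-03  1.05111584e-04  5.42577136e-02]
 [ 8.11072942e-04  7.25880740e-02  9.97361676e-01  1.49121851e+00]
 [ 0.00000000e+00  0.00000000e+00  0.00000000e+00  1.00000000e+00]] ['frame', 'fx', 'fy', 'cx', 'cy', 'cam_to_world']
scene 457.91466354839264 457.91466354839264 278.7833089429574 199.73263389484762 [[ 0.88507559 -0.30037064  0.35555404  1.00219232]
 [ 0.46503449  0.5385     -0.70268106 -0.81743732]
 [ 0.01959891  0.78727075  0.61629591  0.86876134]
 [ 0.          0.          0.          1.        ]] ['frame', 'fx', 'fy', 'cx', 'cy', 'cam_to_world']
{'clock': 0.1, 'joint_positions': array([ 1.13799228e+00,  3.20206334e-01,  1.56553602e+00, -1.04664394e-05,
        1.25738713e+00, -2.00074892e-02]), 'qvel': array([-0.00053033, -0.00039764, -0.00520624, -0.00040018, -0.00130444,
       -0.00142907]), 'effort': array([-2.99564199e-04, -4.13335419e+01, -2.32507914e+01,  7.29903323e-02,
        4.22270014e-02, -5.37204585e-05]), 'ee_pos': array([0.23049533, 0.52629786, 0.21322494]), 'orientation': array([[-9.16003796e-01,  4.01169093e-01, -6.35533525e-04],
       [ 4.01169596e-01,  9.16002728e-01, -1.39929552e-03],
       [ 2.07963269e-05, -1.53671674e-03, -9.99998819e-01]]), 'contact_force': array([-0.83667924, -0.39150896,  0.03105701]), 'ft_torque': array([ 0.04874959,  0.00252107, -0.03591467]), 'finger_force': 0.0, 'opening': 0.0911249398087586} -0.0188
```

View pics/top0.png

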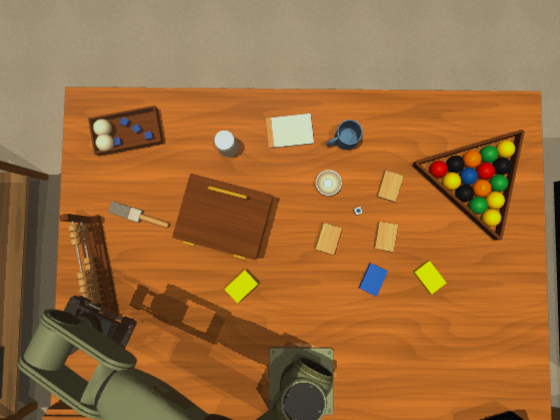

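View pics/scene0.png

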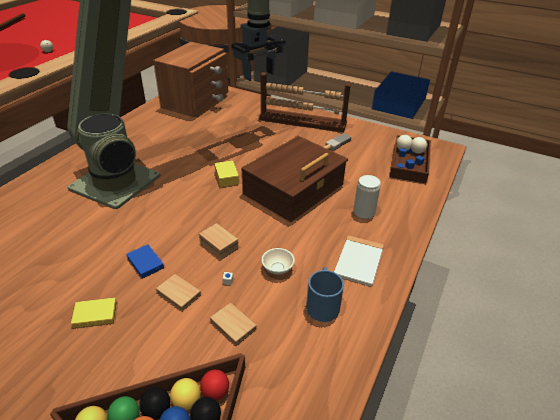

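The top view shows three pale wood slabs at (328,238), (386,236) and (390,186). The blue slab at (373,280) and the yellow ones at (241,286) and (430,277) are look-alikes to leave alone. In the scene view the thick case seems to be at (219,240), with the singles at (178,291) and (233,323). The handle is at top (228,193). I'll measure these and check them in one enlarged crop.

```bash
cat > h.py <<'E'
import numpy as np,cv2
def ray(c,uv):
    uv=np.atleast_2d(np.array(uv,float));M=c["cam_to_world"]
    d=np.c_[(uv[:,0]-c["cx"])/c["fx"],-(uv[:,1]-c["cy"])/c["fy"],-np.ones(len(uv))]@M[:3,:3].T
    return M[:3,3],d
def plane(c,uv,z):
    o,d=ray(c,uv);return o+d*((z-o[2])/d[:,2])[:,None]
def proj(c,p):
    M=c["cam_to_world"];q=(np.atleast_2d(p)-M[:3,3])@M[:3,:3]
    return np.c_[c["cx"]-c["fx"]*q[:,0]/q[:,2],c["cy"]+c["fy"]*q[:,1]/q[:,2]]
def pale(c,box,lo=(10,40,150),hi=(28,165,255),up=8):
    # box x0,y0,x1,y1 ; returns upsampled contours in full pixel coords
    x0,y0,x1,y1=box;im=cv2.resize(c["frame"][y0:y1,x0:x1],None,fx=up,fy=up,interpolation=cv2.INTER_CUBIC)
    m=cv2.inRange(cv2.cvtColor(im,cv2.COLOR_RGB2HSV),lo,hi)
    m=cv2.morphologyEx(m,cv2.MORPH_CLOSE,np.ones((15,15)));m=cv2.morphologyEx(m,cv2.MORPH_OPEN,np.ones((15,15)))
    k=max(cv2.findContours(m,cv2.RETR_EXTERNAL,cv2.CHAIN_APPROX_NONE)[0],key=cv2.contourArea)[:,0]
    return (k+.5)/up-.5+[x0,y0],m,im
def rect(c,k,z):
    p=plane(c,k,z)[:,:2];r=cv2.minAreaRect((p*1000).astype(np.float32))
    b=cv2.boxPoints(r);e=b[1]-b[0];f=b[2]-b[1];l=e if np.hypot(*e)>np.hypot(*f) else f
    return np.array(r[0]),sorted(r[1]),np.degrees(np.arctan2(l[1],l[0]))%180
E
python3 - <<'E'
import pickle;from h import *
d=pickle.load(open("c0.pkl","rb"));t=d["top"];s=d["scene"]
hs=cv2.cvtColor(t["frame"],cv2.COLOR_RGB2HSV)
for u,v in[(328,238),(386,236),(390,186),(355,250),(360,180)]:print(hs[v,u],end=' ')
print()
ms=[]
for n,b in dict(A=(308,214,350,262),B=(368,214,408,258),C=(372,164,410,208)).items():
    k,m,im=pale(t,b);ms.append(cv2.resize(np.hstack([im,cv2.cvtColor(m,cv2.COLOR_GRAY2RGB)]),(400,200)))
    for z in(.018,.036):print(n,z,*rect(t,k,z))
cr=cv2.resize(s["frame"][210:350,140:280],(400,400),interpolation=cv2.INTER_CUBIC)
cv2.imwrite("pics/crop.png",np.hstack([np.vstack(ms),np.vstack([cr,np.zeros((200,400,3),np.uint8)])])[:,:,::-1])
# handle: yellow/brass line
k,m,im=pale(t,(200,178,256,206),(18,120,110),(35,255,255))
print("handle",rect(t,k,.141))
# dish, chalk
for uv,z in[((328,183),.03),((358,211),.022)]:print(plane(t,[uv],z))
print("chest top corners",plane(t,[(192,176),(278,191),(262,259),(174,238)],.1))
E
```

```text
[ 19 152 212] [ 20 153 211] [ 19 153 212] [ 14 200 182] [ 14 204 185] 
A 0.018 [452.28646851 -86.08118439] [64.24504089355469, 92.23336029052734] 162.89359
A 0.036 [452.15426636 -84.3664856 ] [63.46009063720703, 91.1064453125] 162.89357
B 0.018 [ 460.84381104 -273.14178467] [62.91459655761719, 90.98834228515625] 170.39883
B 0.036 [ 460.60699463 -269.14157104] [62.14588165283203, 89.87661743164062] 170.39883
C 0.018 [ 625.78540039 -287.79187012] [62.90019989013672, 91.66869354248047] 162.9892
C 0.036 [ 623.5333252  -283.61260986] [62.131656646728516, 90.54865264892578] 162.98921
handle (array([586.09112549, 227.99578857]), [12.715113639831543, 120.03838348388672], np.float32(76.04269))
[[ 0.63053842 -0.08343353  0.03      ]]
[[ 0.54119979 -0.18165005  0.022     ]]
chest top corners [[0.63910458 0.34269979 0.1       ]
 [0.595189   0.07696253 0.1       ]
 [0.38661544 0.12340471 0.1       ]
 [0.4477909  0.39296351 0.1       ]]
```

View pics/crop.png

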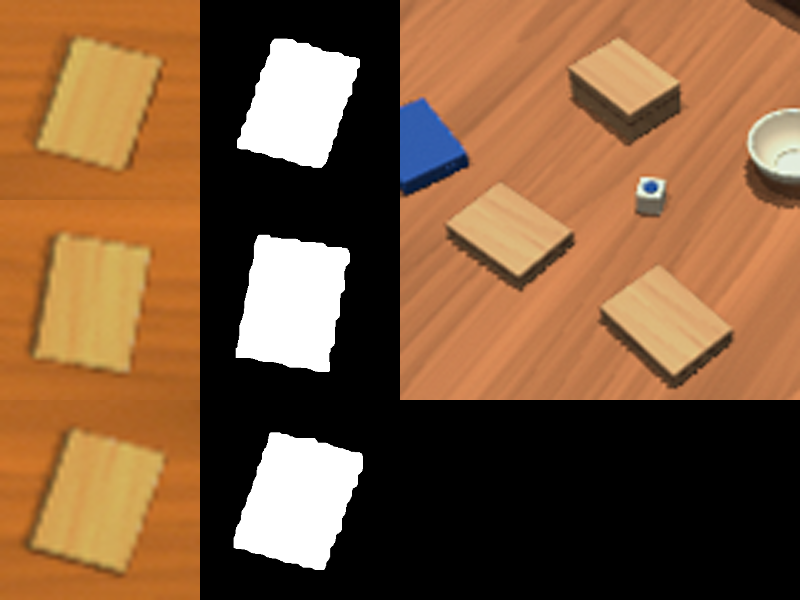

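Row A is clearly the thick case: its scene crop shows tall sides with the seam halfway up. It lies at (0.452, -0.084), 163°. Single B is at (0.461, -0.273), 170.4°, and single C is at (0.626, -0.288), 163°. Moving to B first.

Request:
carry_out(deltas=[{"slide": [0.288, -1, 0], "delta_rot": [0, 0, 0.039], "claw": 1}, {"slide": [0.288, -1, 0], "delta_rot": [0, 0, 0.039], "claw": 1}, {"slide": [0.288, -1, 0], "delta_rot": [0, 0, 0.039], "claw": 1}, {"slide": [0.288, -1, 0], "delta_rot": [0, 0, 0.039], "claw": 1}, {"slide": [0.288, -1, 0], "delta_rot": [0, 0, 0.039], "claw": 1}, {"slide": [0.288, -1, 0], "delta_rot": [0, 0, 0.039], "claw": 1}], squeeze=20)

```text
clock: 0.6
ee_pos: [0.2885, 0.3204, 0.2136]
orientation: [[-0.985, 0.172, -0.001], [0.172, 0.985, -0.005], [-0.0, -0.005, -1.0]]
contact_force: [-0.6, 0.6, -0.7]
opening: 0.0912
finger_force: 0.0
```

Request:
carry_out(deltas=[{"slide": [0.288, -1, 0], "delta_rot": [0, 0, 0], "claw": 1}, {"slide": [0.288, -1, 0], "delta_rot": [0, 0, 0], "claw": 1}, {"slide": [0.288, -1, 0], "delta_rot": [0, 0, 0], "claw": 1}, {"slide": [0.288, -1, 0], "delta_rot": [0, 0, 0], "claw": 1}, {"slide": [0.288, -1, 0], "delta_rot": [0, 0, 0], "claw": 1}, {"slide": [0.288, -1, 0], "delta_rot": [0, 0, 0], "claw": 1}])

```text
clock: 1.1
ee_pos: [0.3472, 0.1208, 0.2139]
orientation: [[-0.984, 0.176, 0.001], [0.176, 0.984, -0.003], [-0.001, -0.003, -1.0]]
contact_force: [0.1, -0.1, 0.1]
opening: 0.0912
finger_force: 0.0
```

Request:
carry_out(deltas=[{"slide": [0.288, -1, 0], "delta_rot": [0, 0, 0], "claw": 1}, {"slide": [0.288, -1, 0], "delta_rot": [0, 0, 0], "claw": 1}, {"slide": [0.288, -1, 0], "delta_rot": [0, 0, 0], "claw": 1}, {"slide": [0.288, -1, 0], "delta_rot": [0, 0, 0], "claw": 1}, {"slide": [0.288, -1, 0], "delta_rot": [0, 0, 0], "claw": 1}, {"slide": [0.288, -1, 0], "delta_rot": [0, 0, 0], "claw": 1}])

```text
clock: 1.6
ee_pos: [0.4058, -0.0788, 0.2139]
orientation: [[-0.985, 0.174, 0.002], [0.174, 0.985, -0.003], [-0.002, -0.003, -1.0]]
contact_force: [0.3, 0.3, 0.1]
opening: 0.0914
finger_force: 0.0
```

Request:
carry_out(deltas=[{"slide": [0.288, -1, 0], "delta_rot": [0, 0, 0], "claw": 1}, {"slide": [0.288, -1, 0], "delta_rot": [0, 0, 0], "claw": 1}, {"slide": [0.288, -1, 0], "delta_rot": [0, 0, 0], "claw": 1}, {"slide": [0.288, -1, 0], "delta_rot": [0, 0, 0], "claw": 1}, {"slide": [0.288, -1, 0], "delta_rot": [0, 0, 0], "claw": 1}, {"slide": [0.288, -1, 0], "delta_rot": [0, 0, 0], "claw": 1}, {"slide": [0.288, -1, 0], "delta_rot": [0, 0, 0], "claw": 1}, {"slide": [0.288, -1, 0], "delta_rot": [0, 0, 0], "claw": 1}])

```text
clock: 2.27
ee_pos: [0.461, -0.2719, 0.2133]
orientation: [[-0.986, 0.167, -0.001], [0.167, 0.986, 0.002], [0.002, 0.002, -1.0]]
contact_force: [0.4, 0.1, 0.3]
opening: 0.0914
finger_force: 0.0
```

Request:
carry_out(deltas=[{"slide": [0, -0.005, -0.85], "delta_rot": [0, 0, 0], "claw": 1}, {"slide": [0, -0.005, -0.85], "delta_rot": [0, 0, 0], "claw": 1}, {"slide": [0, -0.005, -0.85], "delta_rot": [0, 0, 0], "claw": 1}, {"slide": [0, -0.005, -0.85], "delta_rot": [0, 0, 0], "claw": 1}, {"slide": [0, -0.005, -0.85], "delta_rot": [0, 0, 0], "claw": 1}, {"slide": [0, -0.005, -0.85], "delta_rot": [0, 0, 0], "claw": 1}])

```text
clock: 2.77
ee_pos: [0.4597, -0.2717, 0.0428]
orientation: [[-0.986, 0.165, -0.005], [0.165, 0.986, 0.003], [0.005, 0.002, -1.0]]
contact_force: [0.2, -0.1, 1.1]
opening: 0.0913
finger_force: 0.0
```

Request:
carry_out(deltas=[{"slide": [0, 0, -0.1], "delta_rot": [0, 0, 0], "claw": 1}, {"slide": [0, 0, -0.195], "delta_rot": [0, 0, 0], "claw": 1}, {"slide": [0, 0, -0.195], "delta_rot": [0, 0, 0], "claw": 1}, {"slide": [0, 0, -0.195], "delta_rot": [0, 0, 0], "claw": 0}, {"slide": [0, 0, -0.195], "delta_rot": [0, 0, 0], "claw": 0}, {"slide": [0, 0, -0.195], "delta_rot": [0, 0, 0], "claw": 0}, {"slide": [0, 0, -0.195], "delta_rot": [0, 0, 0], "claw": 0}, {"slide": [0, 0, -0.195], "delta_rot": [0, 0, 0], "claw": 0}, {"slide": [0, 0, -0.195], "delta_rot": [0, 0, 0], "claw": 0}, {"slide": [0, 0, -0.195], "delta_rot": [0, 0, 0], "claw": 0}])

```text
clock: 3.6
ee_pos: [0.4617, -0.2744, 0.0062]
orientation: [[-0.986, 0.167, 0.002], [0.167, 0.986, -0.0], [-0.002, -0.0, -1.0]]
contact_force: [0.0, 1.3, 6.0]
opening: 0.0618
finger_force: 20.0
```

Request:
carry_out(deltas=[{"slide": [0, 0, 0.1], "delta_rot": [0, 0, 0], "claw": 0}, {"slide": [0, 0, 0.25], "delta_rot": [0, 0, 0], "claw": 0}, {"slide": [0, 0, 0.45], "delta_rot": [0, 0, 0], "claw": 0}, {"slide": [-0.01, 0.15, 0.45], "delta_rot": [0, 0, -0.005], "claw": 0}, {"slide": [-0.015, 0.3, 0.45], "delta_rot": [0, 0, -0.01], "claw": 0}, {"slide": [-0.02, 0.45, 0.45], "delta_rot": [0, 0, -0.015], "claw": 0}, {"slide": [-0.03, 0.6, 0.45], "delta_rot": [0, 0, -0.021], "claw": 0}, {"slide": [-0.035, 0.75, 0.45], "delta_rot": [0, 0, -0.021], "claw": 0}, {"slide": [-0.04, 0.88, 0.45], "delta_rot": [0, 0, -0.021], "claw": 0}, {"slide": [-0.042, 0.948, 0.45], "delta_rot": [0, 0, -0.021], "claw": 0}, {"slide": [-0.042, 0.948, 0.45], "delta_rot": [0, 0, -0.021], "claw": 0}, {"slide": [-0.042, 0.948, 0.35], "delta_rot": [0, 0, -0.021], "claw": 0}, {"slide": [-0.042, 0.948, 0.27], "delta_rot": [0, 0, -0.021], "claw": 0}, {"slide": [-0.042, 0.948, 0.27], "delta_rot": [0, 0, -0.021], "claw": 0}, {"slide": [-0.042, 0.948, 0.27], "delta_rot": [0, 0, -0.021], "claw": 0}, {"slide": [-0.042, 0.948, 0.27], "delta_rot": [0, 0, -0.021], "claw": 0}])

```text
clock: 4.93
ee_pos: [0.4533, -0.0853, 0.0595]
orientation: [[-0.955, 0.296, 0.001], [0.296, 0.955, -0.0], [-0.001, 0.0, -1.0]]
contact_force: [0.1, -0.9, -1.5]
opening: 0.0619
finger_force: 20.0
```

Run:
```python
from bench import *;import cv2,numpy as np
s=read_state();print(s["ee_pos"],s["contact_force"])
a=camera("scene")["frame"][150:290,140:330];b=camera("wrist")["frame"]
a=cv2.resize(a,(570,420),interpolation=3);b=cv2.resize(b,(230,172))
o=np.zeros((420,800,3),np.uint8);o[:,:570]=a;o[:172,570:]=b
cv2.imwrite("pics/p1.png",o[:,:,::-1])
```

```text
[ 0.4532579  -0.08531439  0.05954477] [ 0.1447587  -0.89735628 -1.51958066]
```

View pics/p1.png

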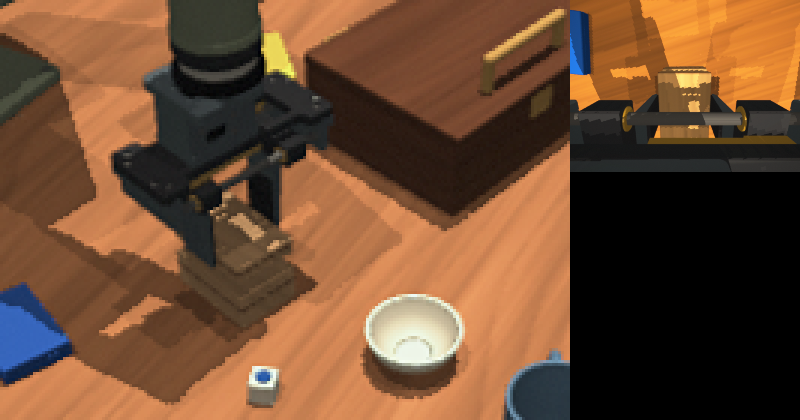

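The single hangs above the double case (around pixel 240,250), held level and aligned with it. Lowering and releasing.

Request:
carry_out(deltas=[{"slide": [0, 0.003, -0.04], "delta_rot": [0, 0, 0], "claw": 0}, {"slide": [0, 0.003, -0.08], "delta_rot": [0, 0, 0], "claw": 0}, {"slide": [0, 0.003, -0.086], "delta_rot": [0, 0, 0], "claw": 0}, {"slide": [0, 0.003, -0.086], "delta_rot": [0, 0, 0], "claw": 0}, {"slide": [0, 0.003, -0.086], "delta_rot": [0, 0, 0], "claw": 0}, {"slide": [0, 0.003, -0.086], "delta_rot": [0, 0, 0], "claw": 0}, {"slide": [0, 0.003, -0.086], "delta_rot": [0, 0, 0], "claw": 0}])

```text
clock: 5.62
ee_pos: [0.453, -0.0842, 0.0419]
orientation: [[-0.955, 0.295, 0.001], [0.295, 0.955, -0.0], [-0.001, 0.0, -1.0]]
contact_force: [0.4, -0.6, 2.4]
opening: 0.0618
finger_force: 20.0
```

Request:
carry_out(deltas=[{"slide": [0, 0, 0], "delta_rot": [0, 0, 0], "claw": 1}, {"slide": [0, 0, 0], "delta_rot": [0, 0, 0], "claw": 1}, {"slide": [0, 0, 0], "delta_rot": [0, 0, 0], "claw": 1}, {"slide": [0, 0, 0], "delta_rot": [0, 0, 0], "claw": 1}, {"slide": [0, 0, 0], "delta_rot": [0, 0, 0], "claw": 1}, {"slide": [0, 0, 0], "delta_rot": [0, 0, 0], "claw": 1}, {"slide": [0, 0, 0.2], "delta_rot": [0, 0, 0], "claw": 1}, {"slide": [0, 0, 0.4], "delta_rot": [0, 0, 0], "claw": 1}, {"slide": [0, 0, 0.4], "delta_rot": [0, 0, 0], "claw": 1}])

```text
clock: 6.37
ee_pos: [0.4572, -0.085, 0.128]
orientation: [[-0.955, 0.295, 0.013], [0.295, 0.955, -0.003], [-0.013, 0.001, -1.0]]
contact_force: [1.2, 0.5, -0.7]
opening: 0.0912
finger_force: 0.0
```

Request:
carry_out(deltas=[{"slide": [0.86, -1, 0], "delta_rot": [0, 0, 0], "claw": 1}, {"slide": [0.86, -1, 0], "delta_rot": [0, 0, 0], "claw": 1}, {"slide": [0.86, -1, 0], "delta_rot": [0, 0, 0], "claw": 1}, {"slide": [0.86, -1, 0], "delta_rot": [0, 0, 0], "claw": 1}, {"slide": [0.86, -1, 0], "delta_rot": [0, 0, 0], "claw": 1}, {"slide": [0.86, -1, 0], "delta_rot": [0, 0, 0], "claw": 1}, {"slide": [0.86, -1, 0], "delta_rot": [0, 0, 0], "claw": 1}, {"slide": [0.86, -1, 0], "delta_rot": [0, 0, 0], "claw": 1}, {"slide": [0.86, -1, 0], "delta_rot": [0, 0, 0], "claw": 1}, {"slide": [0.86, -1, 0], "delta_rot": [0, 0, 0], "claw": 1}, {"slide": [0.86, -1, 0], "delta_rot": [0, 0, 0], "claw": 1}, {"slide": [0.86, -1, 0], "delta_rot": [0, 0, 0], "claw": 1}])

```text
clock: 7.37
ee_pos: [0.6241, -0.2829, 0.1222]
orientation: [[-0.956, 0.294, -0.0], [0.294, 0.956, 0.0], [0.0, 0.0, -1.0]]
contact_force: [0.4, -1.1, -0.1]
opening: 0.0913
finger_force: 0.0
```

Run:
```python
from bench import *;from h import *
t=camera("top")
k,m,im=pale(t,(308,214,350,262));print("A+B top z.054",rect(t,k,.054),"as .036",rect(t,k,.036))
cv2.imwrite("pics/p2.png",np.hstack([im,cv2.cvtColor(m,cv2.COLOR_GRAY2RGB)])[:,:,::-1])
```

```text
A+B top z.054 (array([452.01821899, -84.47746277]), [61.71040725708008, 89.1976547241211], np.float32(163.11491)) as .036 (array([452.15048218, -86.21504211]), [62.48325729370117, 90.31478118896484], np.float32(163.11493))
```

View pics/p2.png

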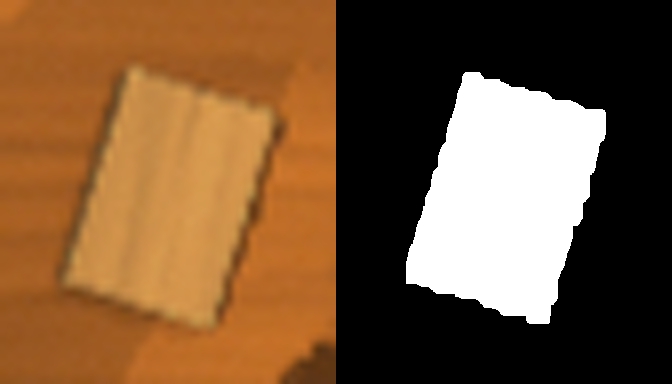

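The single lies flush on the double: the outline measures 61.7 x 89.2 mm, centred at (0.452, -0.0845), 163.1°. Now C.

Request:
carry_out(deltas=[{"slide": [0.008, -0.024, -0.2], "delta_rot": [0, 0, 0], "claw": 1}, {"slide": [0.008, -0.024, -0.4], "delta_rot": [0, 0, 0], "claw": 1}, {"slide": [0.008, -0.024, -0.5], "delta_rot": [0, 0, 0], "claw": 1}, {"slide": [0.008, -0.024, -0.584], "delta_rot": [0, 0, 0], "claw": 1}, {"slide": [0.008, -0.024, -0.584], "delta_rot": [0, 0, 0], "claw": 1}, {"slide": [0.008, -0.024, -0.584], "delta_rot": [0, 0, 0], "claw": 1}, {"slide": [0.008, -0.024, -0.584], "delta_rot": [0, 0, 0], "claw": 0}, {"slide": [0.008, -0.024, -0.584], "delta_rot": [0, 0, 0], "claw": 0}, {"slide": [0.008, -0.024, -0.584], "delta_rot": [0, 0, 0], "claw": 0}, {"slide": [0.008, -0.024, -0.584], "delta_rot": [0, 0, 0], "claw": 0}, {"slide": [0.008, -0.024, -0.584], "delta_rot": [0, 0, 0], "claw": 0}, {"slide": [0.008, -0.024, -0.584], "delta_rot": [0, 0, 0], "claw": 0}, {"slide": [0.008, -0.024, -0.584], "delta_rot": [0, 0, 0], "claw": 0}])

```text
clock: 8.5
ee_pos: [0.6265, -0.2889, 0.0056]
orientation: [[-0.955, 0.295, 0.001], [0.295, 0.955, -0.0], [-0.001, 0.0, -1.0]]
contact_force: [-0.4, 0.7, 4.1]
opening: 0.0617
finger_force: 20.0
```

Request:
carry_out(deltas=[{"slide": [0, 0, 0.1], "delta_rot": [0, 0, 0], "claw": 0}, {"slide": [0, 0, 0.25], "delta_rot": [0, 0, 0], "claw": 0}, {"slide": [0, 0, 0.4], "delta_rot": [0, 0, 0], "claw": 0}, {"slide": [0, 0.1, 0.5], "delta_rot": [0, 0, 0], "claw": 0}, {"slide": [0, 0.1, 0.5], "delta_rot": [0, 0, 0], "claw": 0}, {"slide": [0, 0.1, 0.5], "delta_rot": [0, 0, 0], "claw": 0}])

```text
clock: 9.0
ee_pos: [0.6267, -0.2687, 0.1058]
orientation: [[-0.956, 0.294, 0.002], [0.294, 0.956, -0.001], [-0.002, -0.001, -1.0]]
contact_force: [0.0, 0.8, -2.1]
opening: 0.062
finger_force: 20.0
```

Request:
carry_out(deltas=[{"slide": [-0.1, 0.1, 0], "delta_rot": [0, 0, 0], "claw": 0}, {"slide": [-0.2, 0.2, 0], "delta_rot": [0, 0, 0], "claw": 0}, {"slide": [-0.3, 0.32, 0], "delta_rot": [0, 0, 0], "claw": 0}, {"slide": [-0.4, 0.43, 0], "delta_rot": [0, 0, 0], "claw": 0}, {"slide": [-0.5, 0.54, 0], "delta_rot": [0, 0, 0], "claw": 0}, {"slide": [-0.6, 0.64, 0], "delta_rot": [0, 0, 0], "claw": 0}, {"slide": [-0.7, 0.75, 0], "delta_rot": [0, 0, 0], "claw": 0}, {"slide": [-0.8, 0.85, 0], "delta_rot": [0, 0, 0], "claw": 0}, {"slide": [-0.867, 0.92, 0], "delta_rot": [0, 0, 0], "claw": 0}, {"slide": [-0.867, 0.92, 0], "delta_rot": [0, 0, 0], "claw": 0}, {"slide": [-0.867, 0.92, -0.1], "delta_rot": [0, 0, 0], "claw": 0}, {"slide": [-0.867, 0.92, -0.15], "delta_rot": [0, 0, 0], "claw": 0}, {"slide": [-0.867, 0.92, -0.15], "delta_rot": [0, 0, 0], "claw": 0}, {"slide": [-0.867, 0.92, -0.15], "delta_rot": [0, 0, 0], "claw": 0}, {"slide": [-0.867, 0.92, -0.15], "delta_rot": [0, 0, 0], "claw": 0}])

```text
clock: 10.25
ee_pos: [0.4533, -0.0854, 0.0748]
orientation: [[-0.955, 0.296, -0.0], [0.296, 0.955, -0.0], [0.0, -0.0, -1.0]]
contact_force: [-0.2, -0.7, -1.0]
opening: 0.062
finger_force: 20.0
```

Request:
carry_out(deltas=[{"slide": [-0.001, 0.003, -0.04], "delta_rot": [0, 0, 0], "claw": 0}, {"slide": [-0.001, 0.003, -0.07], "delta_rot": [0, 0, 0], "claw": 0}, {"slide": [-0.001, 0.003, -0.077], "delta_rot": [0, 0, 0], "claw": 0}, {"slide": [-0.001, 0.003, -0.077], "delta_rot": [0, 0, 0], "claw": 0}, {"slide": [-0.001, 0.003, -0.077], "delta_rot": [0, 0, 0], "claw": 0}, {"slide": [-0.001, 0.003, -0.077], "delta_rot": [0, 0, 0], "claw": 0}, {"slide": [-0.001, 0.003, -0.077], "delta_rot": [0, 0, 0], "claw": 0}])

```text
clock: 10.83
ee_pos: [0.4527, -0.0844, 0.0596]
orientation: [[-0.955, 0.295, 0.0], [0.295, 0.955, -0.0], [-0.0, -0.0, -1.0]]
contact_force: [-0.3, -0.8, 0.1]
opening: 0.0615
finger_force: 20.0
```

Request:
carry_out(deltas=[{"slide": [0, 0, 0], "delta_rot": [0, 0, 0], "claw": 1}, {"slide": [0, 0, 0], "delta_rot": [0, 0, 0], "claw": 1}, {"slide": [0, 0, 0], "delta_rot": [0, 0, 0], "claw": 1}, {"slide": [0, 0, 0], "delta_rot": [0, 0, 0], "claw": 1}, {"slide": [0, 0, 0], "delta_rot": [0, 0, 0], "claw": 1}, {"slide": [0, 0, 0], "delta_rot": [0, 0, 0], "claw": 1}, {"slide": [0, 0, 0.15], "delta_rot": [0, 0, 0], "claw": 1}, {"slide": [0, 0, 0.35], "delta_rot": [0, 0, 0], "claw": 1}, {"slide": [0, 0, 0.55], "delta_rot": [0, 0, 0], "claw": 1}, {"slide": [0, 0, 0.75], "delta_rot": [0, 0, 0], "claw": 1}, {"slide": [0, 0, 0.85], "delta_rot": [0, 0, 0], "claw": 1}, {"slide": [0, 0, 0.85], "delta_rot": [0, 0, 0], "claw": 1}])

```text
clock: 11.83
ee_pos: [0.4555, -0.0849, 0.2348]
orientation: [[-0.955, 0.295, 0.011], [0.295, 0.955, -0.002], [-0.011, 0.001, -1.0]]
contact_force: [0.5, -0.2, 0.6]
opening: 0.0912
finger_force: 0.0
```

Request:
carry_out(deltas=[{"slide": [0.2, 0.7, 0.1], "delta_rot": [0, 0, -0.241], "claw": 1}, {"slide": [0.2, 0.7, 0.1], "delta_rot": [0, 0, -0.241], "claw": 1}, {"slide": [0.2, 0.7, 0.1], "delta_rot": [0, 0, -0.241], "claw": 1}, {"slide": [0.2, 0.7, 0.1], "delta_rot": [0, 0, -0.241], "claw": 1}, {"slide": [0.2, 0.7, 0.1], "delta_rot": [0, 0, -0.241], "claw": 1}, {"slide": [0.2, 0.7, 0.1], "delta_rot": [0, 0, -0.241], "claw": 1}, {"slide": [0.2, 0.7, 0.1], "delta_rot": [0, 0, -0.241], "claw": 1}, {"slide": [0.2, 0.7, 0.1], "delta_rot": [0, 0, -0.241], "claw": 1}, {"slide": [0.2, 0.7, 0.1], "delta_rot": [0, 0, -0.241], "claw": 1}, {"slide": [0.2, 0.7, 0.1], "delta_rot": [0, 0, -0.241], "claw": 1}, {"slide": [0.2, 0.7, 0.1], "delta_rot": [0, 0, -0.241], "claw": 1}, {"slide": [0.2, 0.7, 0.1], "delta_rot": [0, 0, -0.241], "claw": 1}, {"slide": [0.2, 0.7, 0.1], "delta_rot": [0, 0, -0.241], "claw": 1}, {"slide": [0.2, 0.7, 0.1], "delta_rot": [0, 0, -0.241], "claw": 1}, {"slide": [0.2, 0.7, 0.1], "delta_rot": [0, 0, -0.241], "claw": 1}])

```text
clock: 13.08
ee_pos: [0.4922, 0.0557, 0.2486]
orientation: [[0.239, 0.971, -0.002], [0.971, -0.239, -0.0], [-0.001, -0.002, -1.0]]
contact_force: [0.2, -0.0, -1.1]
opening: 0.0914
finger_force: 0.0
```

Run:
```python
from bench import *;from h import *
t=camera("top");s=camera("scene")
k,m,im=pale(t,(308,214,350,262));print("pile z.072",rect(t,k,.072))
a=cv2.resize(s["frame"][130:280,170:370],(600,450),interpolation=3);b=cv2.resize(m,(200,229))
cv2.imwrite("pics/p3.png",np.hstack([a,np.vstack([cv2.resize(im,(200,225)),cv2.resize(cv2.cvtColor(m,8),(200,225))])])[:,:,::-1])
r=read_state();print(r["joint_positions"],r["ee_pos"])
k,m,im=pale(t,(200,178,256,206),(18,120,110),(35,255,255));print("handle",rect(t,k,.141))
```

```text
pile z.072 (array([432.50442505, -68.63677216]), [45.432003021240234, 55.07872009277344], np.float32(0.5558335))
[ 8.94502551e-02  1.72666472e-01  1.67610938e+00 -4.84077570e-05
  1.29387059e+00  3.30997671e-01] [0.49239371 0.05569306 0.24897524]
handle (array([586.11901855, 228.73425293]), [12.726655006408691, 119.51818084716797], np.float32(75.964294))
```

View pics/p3.png

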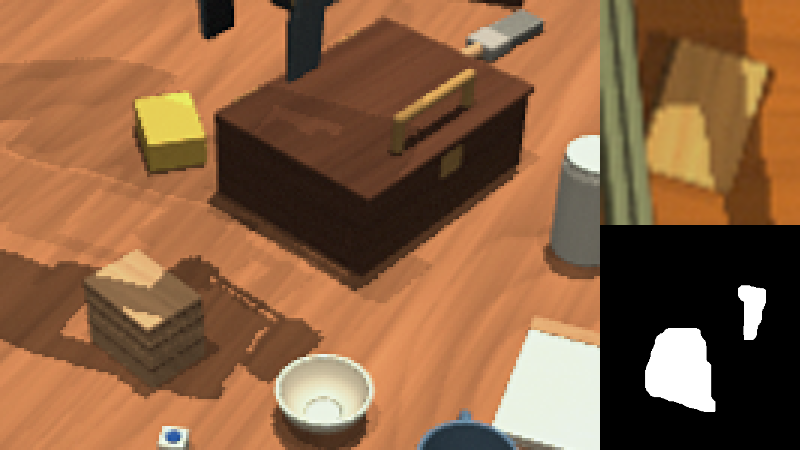

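The pile at (145,320) in the crop is flush with its corners aligned; arm shadow upset the top mask, so I'll recheck it later. Now I'll grip the handle, which is at (0.586, 0.2285) with the bar at 76°.

Request:
carry_out(deltas=[{"slide": [0.465, 0.864, 0], "delta_rot": [0, 0, 0], "claw": 1}, {"slide": [0.465, 0.864, 0], "delta_rot": [0, 0, 0], "claw": 1}, {"slide": [0.465, 0.864, 0], "delta_rot": [0, 0, 0], "claw": 1}, {"slide": [0.465, 0.864, 0], "delta_rot": [0, 0, 0], "claw": 1}, {"slide": [0.465, 0.864, 0], "delta_rot": [0, 0, 0], "claw": 1}, {"slide": [0.465, 0.864, 0], "delta_rot": [0, 0, 0], "claw": 1}, {"slide": [0.465, 0.864, -0.1], "delta_rot": [0, 0, 0], "claw": 1}, {"slide": [0.465, 0.864, -0.25], "delta_rot": [0, 0, 0], "claw": 1}, {"slide": [0.465, 0.864, -0.4], "delta_rot": [0, 0, 0], "claw": 1}, {"slide": [0.465, 0.864, -0.5], "delta_rot": [0, 0, 0], "claw": 1}, {"slide": [0.465, 0.864, -0.6], "delta_rot": [0, 0, 0], "claw": 1}, {"slide": [0.465, 0.864, -0.665], "delta_rot": [0, 0, 0], "claw": 1}, {"slide": [0.465, 0.864, -0.665], "delta_rot": [0, 0, 0], "claw": 1}, {"slide": [0.465, 0.864, -0.665], "delta_rot": [0, 0, 0], "claw": 1}])

```text
clock: 14.35
ee_pos: [0.5852, 0.2279, 0.1161]
orientation: [[0.24, 0.971, -0.002], [0.971, -0.24, -0.001], [-0.001, -0.001, -1.0]]
contact_force: [-0.1, 0.8, 0.4]
opening: 0.0913
finger_force: 0.0
```

Request:
carry_out(deltas=[{"slide": [0, 0, 0], "delta_rot": [0, 0, 0], "claw": -1}, {"slide": [0, 0, 0], "delta_rot": [0, 0, 0], "claw": -1}, {"slide": [0, 0, 0], "delta_rot": [0, 0, 0], "claw": -1}, {"slide": [0, 0, 0], "delta_rot": [0, 0, 0], "claw": -1}, {"slide": [0, 0, 0], "delta_rot": [0, 0, 0], "claw": -1}, {"slide": [0, 0, 0], "delta_rot": [0, 0, 0], "claw": -1}, {"slide": [0, 0, 0], "delta_rot": [0, 0, 0], "claw": -1}, {"slide": [0, 0, 0], "delta_rot": [0, 0, 0], "claw": -1}, {"slide": [0, 0, 0], "delta_rot": [0, 0, 0], "claw": -1}, {"slide": [0, 0, 0], "delta_rot": [0, 0, 0], "claw": -1}, {"slide": [0, 0, 0], "delta_rot": [0, 0, 0], "claw": -1}, {"slide": [0, 0, 0], "delta_rot": [0, 0, 0], "claw": -1}], squeeze=30)

```text
clock: 15.35
ee_pos: [0.5861, 0.2284, 0.1166]
orientation: [[0.241, 0.971, 0.001], [0.971, -0.241, -0.0], [0.0, 0.001, -1.0]]
contact_force: [8.6, -2.2, -1.5]
opening: 0.0139
finger_force: 5.1
```

Run:
```python
from bench import *;import numpy as np
r=read_state();R=r["orientation"];p=r["ee_pos"]+R[:,2]*pinch_z;print(p,r["contact_force"],r["joint_positions"])
x=R[:,1].copy();x[2]=0;x/=np.linalg.norm(x);print("x",x)
H=p-.175*x;H[2]=.09
c=np.radians
from scipy.spatial.transform import Rotation as Q
ax=np.cross([0,0,1],x);R0=Q.from_matrix(R)
p0=H+.175*x+[0,0,.045]
for q in range(5,50,5):
    a=c(q);b=H+x*(.175*np.cos(a)-.045*np.sin(a))+np.array([0,0,.175*np.sin(a)+.045*np.cos(a)])
    t=a*30/45;rv=-ax*t;zz=Q.from_rotvec(rv).apply(R[:,2]);tcp=b-zz*pinch_z
    print(q,np.round((tcp-r["ee_pos"])/.2,3),np.round(rv/2/np.pi,4))
```

```text
[0.58606726 0.22845221 0.13535557] [ 8.60538273 -2.16872737 -1.4521199 ] [ 3.53682172e-01  4.74139757e-01  1.57577606e+00 -6.23062570e-04
  1.09076763e+00  5.96921810e-01]
x [ 0.970632   -0.24056915  0.        ]
5 [-0.017  0.004  0.074] [-0.0022 -0.009   0.    ]
10 [-0.04   0.01   0.147] [-0.0045 -0.018   0.    ]
15 [-0.07   0.017  0.218] [-0.0067 -0.027   0.    ]
20 [-0.105  0.026  0.286] [-0.0089 -0.0359  0.    ]
25 [-0.146  0.036  0.351] [-0.0111 -0.0449  0.    ]
30 [-0.192  0.048  0.411] [-0.0134 -0.0539  0.    ]
35 [-0.243  0.06   0.467] [-0.0156 -0.0629  0.    ]
40 [-0.298  0.074  0.518] [-0.0178 -0.0719  0.    ]
45 [-0.358  0.089  0.564] [-0.02   -0.0809  0.    ]
```

Request:
carry_out(deltas=[{"slide": [0, 0, 0], "delta_rot": [0, 0, 0], "claw": -1}, {"slide": [0, 0, 0], "delta_rot": [0, 0, 0], "claw": -1}, {"slide": [0, 0, 0], "delta_rot": [0, 0, 0], "claw": -1}, {"slide": [0, 0, 0], "delta_rot": [0, 0, 0], "claw": -1}])

```text
clock: 15.68
ee_pos: [0.5872, 0.2282, 0.1168]
orientation: [[0.241, 0.971, 0.003], [0.971, -0.241, -0.0], [0.001, 0.003, -1.0]]
contact_force: [5.2, -2.4, -2.0]
opening: 0.0113
finger_force: 30.0
```

Request:
carry_out(deltas=[{"slide": [-0.008, 0.002, 0.037], "delta_rot": [-0.001, -0.0045, 0], "claw": -1}, {"slide": [-0.017, 0.004, 0.074], "delta_rot": [-0.0022, -0.009, 0], "claw": -1}, {"slide": [-0.028, 0.007, 0.111], "delta_rot": [-0.0033, -0.0135, 0], "claw": -1}, {"slide": [-0.04, 0.01, 0.147], "delta_rot": [-0.0045, -0.018, 0], "claw": -1}, {"slide": [-0.055, 0.013, 0.183], "delta_rot": [-0.0056, -0.0225, 0], "claw": -1}, {"slide": [-0.07, 0.017, 0.218], "delta_rot": [-0.0067, -0.027, 0], "claw": -1}, {"slide": [-0.087, 0.021, 0.252], "delta_rot": [-0.0078, -0.0315, 0], "claw": -1}, {"slide": [-0.105, 0.026, 0.286], "delta_rot": [-0.0089, -0.0359, 0], "claw": -1}, {"slide": [-0.105, 0.026, 0.286], "delta_rot": [-0.0089, -0.0359, 0], "claw": -1}, {"slide": [-0.105, 0.026, 0.286], "delta_rot": [-0.0089, -0.0359, 0], "claw": -1}])

```text
clock: 16.52
ee_pos: [0.5659, 0.2337, 0.1752]
orientation: [[0.24, 0.944, 0.228], [0.971, -0.233, -0.055], [0.001, 0.234, -0.972]]
contact_force: [5.8, -2.8, -0.0]
opening: 0.0113
finger_force: 30.0
```

Request:
carry_out(deltas=[{"slide": [-0.02, 0.005, 0.033], "delta_rot": [-0.0011, -0.0045, 0], "claw": -1}, {"slide": [-0.041, 0.01, 0.065], "delta_rot": [-0.0022, -0.009, 0], "claw": -1}, {"slide": [-0.063, 0.016, 0.096], "delta_rot": [-0.0033, -0.0135, 0], "claw": -1}, {"slide": [-0.087, 0.022, 0.125], "delta_rot": [-0.0045, -0.018, 0], "claw": -1}, {"slide": [-0.112, 0.028, 0.154], "delta_rot": [-0.0056, -0.0225, 0], "claw": -1}, {"slide": [-0.138, 0.034, 0.181], "delta_rot": [-0.0067, -0.027, 0], "claw": -1}, {"slide": [-0.165, 0.041, 0.207], "delta_rot": [-0.0078, -0.0315, 0], "claw": -1}, {"slide": [-0.193, 0.048, 0.232], "delta_rot": [-0.0089, -0.036, 0], "claw": -1}, {"slide": [-0.223, 0.055, 0.256], "delta_rot": [-0.01, -0.0405, 0], "claw": -1}, {"slide": [-0.253, 0.063, 0.278], "delta_rot": [-0.0111, -0.045, 0], "claw": -1}, {"slide": [-0.253, 0.063, 0.278], "delta_rot": [-0.0111, -0.045, 0], "claw": -1}, {"slide": [-0.253, 0.063, 0.278], "delta_rot": [-0.0111, -0.045, 0], "claw": -1}, {"slide": [-0.253, 0.063, 0.278], "delta_rot": [-0.0111, -0.045, 0], "claw": -1}, {"slide": [-0.253, 0.063, 0.278], "delta_rot": [-0.0111, -0.045, 0], "claw": -1}, {"slide": [-0.253, 0.063, 0.278], "delta_rot": [-0.0111, -0.045, 0], "claw": -1}, {"slide": [-0.253, 0.063, 0.278], "delta_rot": [-0.0111, -0.045, 0], "claw": -1}, {"slide": [-0.253, 0.063, 0.278], "delta_rot": [-0.0111, -0.045, 0], "claw": -1}, {"slide": [-0.253, 0.063, 0.278], "delta_rot": [-0.0111, -0.045, 0], "claw": -1}])

```text
clock: 18.02
ee_pos: [0.5156, 0.2464, 0.2304]
orientation: [[0.241, 0.84, 0.487], [0.971, -0.209, -0.119], [0.001, 0.501, -0.865]]
contact_force: [4.7, -1.1, 3.7]
opening: 0.0114
finger_force: 30.0
```

Run:
```python
from bench import *;from h import *
t=camera("top");s=camera("scene");r=read_state()
p=r["ee_pos"]+r["orientation"][:,2]*pinch_z
H=np.array([.5868-.175*.9706,.2283+.175*.2406,.09]);e=p-H
a=np.hypot(e[0],e[1])
print("bar",p,"angle",np.degrees(np.arctan2(e[2],a)-np.arctan2(.045,.175)),"radius",np.hypot(a,e[2]),"vs",np.hypot(.175,.045),r["contact_force"],np.abs(r["qvel"]).max())
k,m,im=pale(t,(308,214,350,262));print("pile z.072",rect(t,k,.072))
a=cv2.resize(s["frame"][110:260,170:370],(560,420),interpolation=3)
cv2.imwrite("pics/p4.png",np.hstack([a,np.vstack([cv2.resize(im,(200,210)),cv2.resize(cv2.cvtColor(m,8),(200,210))])])[:,:,::-1])
```

```text
bar [0.50649778 0.2487028  0.24662244] angle 45.109858100231364 radius 0.18171757191684135 vs 0.1806931099959265 [ 5.33158294 -0.77841451  4.10055607] 0.0012139048883624806
pile z.072 (array([451.7052002 , -84.56774902]), [62.95701599121094, 90.32645416259766], np.float32(162.99756))
```

View pics/p4.png

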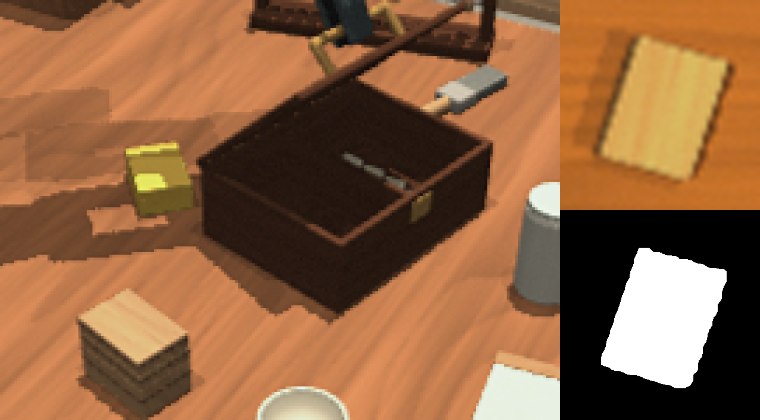

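The lid is half open at 45.1°, with its handle gripped at about (355,25). The pile at (133,350) is flush at (0.4517, -0.0846), 163.0°, and everything is at rest.

```bash
python3 -c "
from bench import *
print(sign_off())"
```

```text
the job is handed in; nothing more can be done
None
```

I stacked both single cases flush on the double case (last measured less than 1 mm off centre) and let go of the pile, then handed in with the gripper holding the lid at about 45°; I touched nothing else on the table, and no verdict came back.

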